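Fetch the cups from behind the jars

TASK

The stack of portion cups stands in the back row of the rack, and the two things in the front row on either side of it are in its way. First clear these two out to the empty tray, then fetch the cups and set them upright in the middle of the weighing pan, and finally put the two things back upright on the very pads they came from. Do not shift the salt jar, let nothing fall over, and see that everything but the cups ends where it stood.

Things in the scene. Friction and masses are not known exactly. Their poses are not given: they have to be found in the camera images.
- rack: flat metal rack, fixed, 136 mm deep (own x, to its back) by 292 mm wide (own y, to its left); origin at table level. Deck 8 mm above the table with five flush black round pads (74 mm across) at (x, y) mm: front row (-26, 108), (-26, 0), (-26, -108); back row (26, 54), (26, -54). Back fence at x = 67 to 72, 52 mm high. One thing on each pad, within 3 mm; which is where changes.
- tray: empty shallow grey tray, fixed, 220 mm long (own x) by 130 mm wide (own y), walls 4 mm, floor about 4 mm thick, rim 12 mm above the table; origin at the centre of its underside. It stands to the left or the right of the rack; the scale is on the other side.
- scale: portion scale with a flat square weighing pan, fixed, 149 x 168 mm, 102 mm high; origin at the centre of its underside, its dial faces own -x
- scale_pan (a point): centre of the top face of the scale's weighing pan, 102 mm above the table (the pan is 146 x 158 mm, rigid, does not sink)
- spray_can: tall spray can, upright, 65 mm across, 223 mm high, 0.38 kg; its cap, 34 mm across, spans the heights 190 to 223 mm and is good to grip; below it is a sloping shoulder; held by the cap it can swing about the finger pads when carried fast. Origin at the centre of its underside, z up. Starts in the front row.
- spice_jar: spice jar with screw cap, upright, 46 mm across, 106 mm high, 0.11 kg; the cap, 45 mm across, spans the heights 85 to 105 mm and is good to grip. Origin at the centre of its underside, z up. Starts in the front row.
- canister: round steel canister with black lid, upright, body 54 mm across, 128 mm high, 0.30 kg; the lid, 53 mm across, spans the heights 104 to 125 mm and is good to grip. Origin at the centre of its underside, z up. Starts in the front row.
- cup_stack: stack of nested white portion cups, rigid as one piece, 54 mm across at the rims, 51 mm high, 0.03 kg, can be gripped across its rims at 35 mm height. Origin at the centre of its underside, z up. Starts in the back row.
- salt_jar: clear jar of salt with a flat tan lid, 72 mm across, 78 mm high; origin at the centre of its underside. Starts in the back row beside the cups and must stay.
There are look-alikes about, which are no part of the job. What is meant by the canister is not purple, and is the larger of those in its own colour.

How it is judged:
By the outcome, as a careful person would: the job done as asked, in the order asked, and still so for the second after the job is handed in, with the robot touching nothing.
It also fails if it takes over 125 s, if anything falls off the work surface, if the arm or the gripper's body presses on something with over 40 N, if the wrist force passes 120 N, or if a joint passes its speed limit or range.

ROBOT

A 6-joint arm with a two-finger parallel gripper is mounted at the origin on a cart in front of the work surface, level with it; the furniture and walls round the work are solid. World frame = base frame: x ahead of the robot, y to its left, z up, the work surface at z = 0. Lengths are in m, angles in rad, forces in N, time in s.
With the tool pointing down it reaches from about 0.25 to 0.725 m from the base axis. Payload 4 kg.
Tool frame: the origin (TCP) lies at the very end of the fingers, on their centre line; the grasp point (between the pads) lies 19 mm behind it; z points along the fingers, y is the line along which they close (so a half turn about z gives the same grasp; the last joint's range is limited). The gripper opens to 85 mm and grips with 20 to 120 N. Pads are 22 mm wide; open, the fingers measure 114 mm over their backs; the gripper's body (76 mm by 85 mm) begins 54 mm behind the grasp point. The pads swing forward as they close: fully open they stand 13 mm farther back than shut.
Start: joints at [1.112, 0.241, 0.005, 1.335, 0, 1.571], TCP at [0.221, 0.448, 0.231] pointing down, gripper open.
Joint ranges: [-2.72, 2.72], [-1.05, 1.87], [-1.09, 1.28], [-1.99, 2.15], [-1.42, 1.44], [-3.14, 3.14]. Speed limits (rad/s): [2.79, 2.79, 3.14, 3.14, 3.14, 3.14].

INTERFACE

Orientations are given as a unit quaternion [x, y, z, w].
In Python, from workcell import bot gives the robot as it stands.
- The arm moves only by the tool carry_out, never from a script. Its argument "increments" is one flat list of numbers, 5 for each row, row after row: the finger opening in cm, from 0 to 8.54, then the shift along the tool's x, y, z in cm, then the turn about the tool's z in rad. A call has exactly 5 rows; each row shifts and turns the commanded pose from where the row before left it, along the tool's axes as they then stand; what a row does not reach is not made up. A row lasts 1/8 s, in which the tool goes at most 62.5 mm and 10.7 degrees, less where a joint would pass 70% of its speed; a pose out of reach is approached as far as the arm can. A call with a gripper value outside its range is refused whole. The fingers move at their own pace and stop on an object; the grip force is fixed at half the most. Time passes only in rows, so rows that do not move let the fingers close, or fill a call up. It gives the time, the measured TCP pose, the force, the opening and the grip force at its end, in the units of the state.
- bot.get_obs(): the state, without advancing time (a new reading comes with each control period).
- bot.camera(name): name is "side" or "top" or "wrist"; returns a dict with "pixels" (480x640x3 uint8, blue, green, red), "range_z" (480x640 float32, m along the optical axis (not along the pixel's ray), 0 where there is no reading), "mtx" (3x3 intrinsics, pixels), "D" ([k1, k2, p1, p2, k3] as OpenCV has them; the pictures are not rectified), "eye" and "attitude" of the camera in the world. Camera axes: x right, y down, z forward; pixel columns grow to the right and rows downward; lengths in m; the calibration is good to about 2 mm. A picture is of the moment at which its call begins.
- bot.job_done(): hands the job in; it is judged then, once.
Trained networks look in a picture, given as the dict that the camera call returned (one of the last four; its "shot" number tells which), for a name from the list of things; names that differ only in an ending like _2 or _b are one class to them, and where a whole thing is asked for, a point or a joint stands for the part that bears it (a point fixed in the world has none). Each returns a list of dicts, best first, with "p" (0 to 1); they miss things now and then, are a little off and sometimes report something else, mostly with a low value. They report only what shows in the picture. A call takes as long as a camera call. They do not tell look-alikes from the thing itself.
- bot.find_in(picture, name): "xyz" ([x, y, z] in m, in the coordinates of the camera as it stood for that picture, good to about 4 mm: the middle of the surface that is visible of it).
- bot.regions_of(picture, name): "mask" (480x640 bool, what is visible of it).
- bot.place_of(picture, name): "xyz" ([x, y, z] in m, in the coordinates of the camera as it stood for that picture, good to about 4 mm: a listed point, or the origin of a listed thing).
The state is a dict: "clock": time; "joint_pos": joint angles; "joint_vel": joint speeds; "tau": joint torques, N m; "eef_pos": TCP position; "tool_rot": TCP orientation; "ft_force": force on the tool from outside, world axes, zero at the start; "ft_torque": the same for the moment, N m; "grip_width": finger opening in m; "grasp_force": force on a finger pad.
Only numpy, scipy, OpenCV 4.12 (cv2) and the standard library are available. Lean on these libraries where they do the work, as an engineer would, in place of code of your own. Each camera call takes 0.05 s, during which the arm holds its last target. There are 200 camera calls.

## Working session

There is one attempt and no reset: what is moved stays moved. The work goes in short steps, Python scripts to look and compute and a tool call to move; the robot and the scene stay as the last step left them, time stands still between calls to the robot, and variables do not carry over. Pictures are saved under pics/ and viewed, at most 14 in all, crops included, and the job is handed in when it is done.

Besides the shell and the picture viewer there is one more tool, called after "Call:" by a JSON object that holds its "api" and its "payload". carry_out: Moves the arm, as the interface text tells. Its arguments: {"type":"object","properties":{"increments":{"type":"array","items":{"type":"number"}}},"required":["increments"]}

```bash
mkdir -p pics; ls; cat > h.py <<'E'
import numpy as np, cv2
from scipy.spatial.transform import Rotation as R
from workcell import bot
def toW(c,p):
    return R.from_quat(c["attitude"]).apply(np.asarray(p,float))+np.asarray(c["eye"]) if np.size(c["attitude"])==4 else np.asarray(p)@np.asarray(c["attitude"]).T+np.asarray(c["eye"])
def cloud(c,mask):
    v,u=np.nonzero(mask&(c["range_z"]>0)); z=c["range_z"][v,u]
    n=cv2.undistortPoints(np.stack([u,v],1).astype(float)[:,None],np.asarray(c["mtx"]),np.asarray(c["D"]))[:,0]
    return toW(c,np.c_[n*z[:,None],z])
E
python3 - <<'E'
from h import *
for n in("top","side"):
    c=bot.camera(n); cv2.imwrite(f"pics/{n}0.png",c["pixels"]); print(n,c["eye"],c["attitude"])
    for t in("rack","tray","scale","scale_pan","spray_can","spice_jar","canister","cup_stack","salt_jar"):
        for d in bot.place_of(c,t)[:4]: print(t,round(d["p"],2),toW(c,d["xyz"]).round(3))
print(bot.get_obs()["clock"],bot.get_obs()["tool_rot"])
E
```

```text
pics
top [0.47655597 0.0203124  1.02180699] [ 0.71450018 -0.69853266  0.03072753 -0.02444266]
rack 0.55 [ 0.54  -0.034 -0.   ]
tray 0.97 [0.496 0.33  0.   ]
scale 0.71 [ 0.467 -0.324 -0.001]
scale_pan 0.69 [ 0.47  -0.322  0.104]
scale_pan 0.28 [0.572 0.017 0.004]
spray_can 0.82 [0.523 0.077 0.009]
spray_can 0.44 [ 0.502 -0.137  0.003]
spice_jar 0.71 [ 0.501 -0.138  0.004]
canister 0.87 [ 0.515 -0.036  0.008]
canister 0.62 [ 0.696  0.034 -0.   ]
cup_stack 0.78 [0.573 0.013 0.001]
salt_jar 0.71 [ 0.555 -0.093  0.009]
side [ 0.4237461  -0.7952514   0.77927974] [ 0.9041274  -0.07351376  0.03612095 -0.41933834]
tray 0.63 [0.495 0.332 0.003]
scale 0.68 [ 0.47  -0.324 -0.001]
scale_pan 0.74 [ 0.473 -0.323  0.105]
spray_can 0.56 [0.529 0.075 0.005]
spice_jar 0.76 [ 0.507 -0.138  0.011]
canister 0.86 [0.574 0.195 0.005]
canister 0.8 [ 0.514 -0.03   0.011]
canister 0.74 [0.698 0.035 0.002]
cup_stack 0.83 [0.574 0.02  0.009]
salt_jar 0.56 [ 0.558 -0.091  0.006]
1.0 [2.27413556e-01 9.73798272e-01 2.02001778e-05 3.42709141e-06]
```

View pics/top0.png

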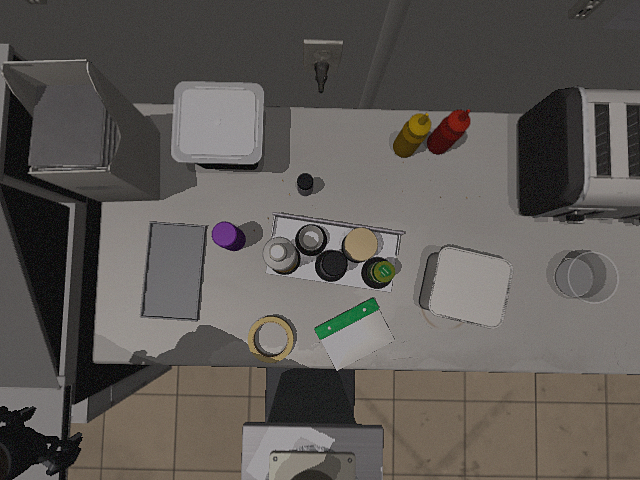

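View pics/side0.png

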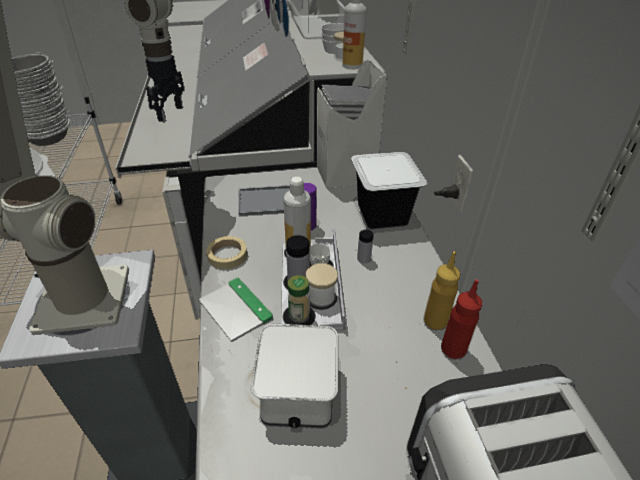

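The top view shows the rack around (335,255), with the spray can front left (280,255), a black-lidded can front middle (332,265), and the green-capped spice jar front right (378,270). The cups are back left (312,238) and the salt jar back right (361,244). The tray is at (175,270) and the scale at (467,285).

Canister candidates are black/steel at (332,265), small black at (305,183) and purple at (228,236). The one at (332,265) fits: it is not purple and is the larger of the two black-lidded ones. I'll confirm that in a crop and measure.

```bash
cat >> h.py <<'E'
def circ(P,r=None):
    from scipy.optimize import least_squares
    m=np.median(P[:,:2],0)
    return m
def topof(c,name,near,frac=0.006):
    out=[]
    for d in bot.regions_of(c,name):
        P=cloud(c,d["mask"])
        if len(P)<15: continue
        zt=np.percentile(P[:,2],97); T=P[abs(P[:,2]-zt)<frac]
        if np.hypot(*(np.median(T[:,:2],0)-near))<0.05:
            (x,y),r=cv2.minEnclosingCircle((T[:,:2]*1000).astype(np.float32)); lo,hi=np.percentile(T[:,:2],[1,99],axis=0)
            out.append((round(d["p"],2),"ztop",zt.round(4),"med",np.median(T[:,:2],0).round(4),"mid",((lo+hi)/2).round(4),"size",(hi-lo).round(3),len(T)))
    return out
E
python3 - <<'E'
from h import *
near=dict(spray_can=(.526,.076),spice_jar=(.504,-.138),canister=(.5145,-.033),cup_stack=(.573,.016),salt_jar=(.557,-.092),scale=(.47,-.323),tray=(.496,.331),rack=(.54,-.034))
C={n:bot.camera(n) for n in("top","side")}
for n,c in C.items():
    for k,v in near.items():
        for o in topof(c,k,v)[:2]: print(n,k,*o)
c=C["top"]
for d in bot.regions_of(c,"canister"): 
    P=cloud(c,d["mask"]); print("can",round(d["p"],2),np.median(P,0).round(3),np.percentile(P[:,2],97).round(3),np.ptp(P[:,:2],0).round(3))
# fence and tray rim, pan rect
F=cloud(c,np.ones((480,640),bool))
s=F[(F[:,2]>.044)&(F[:,2]<.06)&(F[:,0]>.58)&(F[:,0]<.64)&(abs(F[:,1]+.03)<.17)]
if len(s)>5: 
    print("fence",len(s),s[:,1].min(),s[:,1].max(),np.polyfit(s[:,1],s[:,0],1))
s=F[(F[:,2]>.096)&(F[:,2]<.11)&(abs(F[:,0]-.47)<.12)&(abs(F[:,1]+.323)<.12)]
print("pan",cv2.minAreaRect((s[:,:2]*1000).astype(np.float32)),np.median(s[:,2]))
for d in bot.regions_of(c,"tray")[:1]:
    s=cloud(c,d["mask"]); print("tray",cv2.minAreaRect((s[:,:2]*1000).astype(np.float32)),np.percentile(s[:,2],[5,50,95]))
a=cv2.resize(c["pixels"][165:305,200:410],None,fx=3,fy=3); b=cv2.resize(C["side"]["pixels"][160:340,270:400],None,fx=2.33,fy=2.33)
b=b[:420]; a=cv2.resize(a,(480,420)); cv2.imwrite("pics/crop1.png",np.hstack([a,b]))
E
```

```text
top spray_can 0.66 ztop 0.2303 med [0.5292 0.0757] mid [0.5294 0.0755] size [0.026 0.027] 204
top spice_jar 0.76 ztop 0.1157 med [ 0.5006 -0.1378] mid [ 0.5006 -0.1378] size [0.041 0.041] 355
top canister 0.57 ztop 0.1383 med [ 0.5142 -0.033 ] mid [ 0.5148 -0.0336] size [0.046 0.047] 482
top cup_stack 0.73 ztop 0.0595 med [0.5761 0.0148] mid [0.5723 0.0152] size [0.052 0.051] 81
top salt_jar 0.89 ztop 0.0882 med [ 0.5594 -0.0925] mid [ 0.559  -0.0919] size [0.067 0.067] 845
top scale 0.78 ztop 0.1049 med [ 0.4704 -0.321 ] mid [ 0.4713 -0.3205] size [0.155 0.164] 5031
top tray 0.75 ztop 0.0118 med [0.4893 0.3296] mid [0.4932 0.3289] size [0.218 0.137] 1049
side spray_can 0.61 ztop 0.2281 med [0.5295 0.0695] mid [0.5295 0.0727] size [0.028 0.026] 90
side spice_jar 0.79 ztop 0.1141 med [ 0.5015 -0.1418] mid [ 0.5017 -0.1393] size [0.041 0.042] 270
side canister 0.81 ztop 0.1367 med [ 0.5146 -0.0382] mid [ 0.5144 -0.036 ] size [0.047 0.046] 274
side cup_stack 0.89 ztop 0.0584 med [0.5758 0.0288] mid [0.5747 0.0159] size [0.049 0.055] 92
side salt_jar 0.97 ztop 0.0867 med [ 0.5599 -0.0959
[... 376 characters left out ...]
1020670818905777 [0.09905054 0.60807896]
pan ((471.9670715332031, -321.3620300292969), (162.02044677734375, 149.1026611328125), 78.06307220458984) 0.10158880001251913
tray ((492.5784606933594, 329.65576171875), (131.8292999267578, 224.0989990234375), 87.2726058959961) [0.00063382 0.00376378 0.01063117]Traceback (most recent call last):
  File "<stdin>", line 20, in <module>
    return _nx.concatenate(arrs, 1, dtype=dtype, casting=casting)
           ~~~~~~~~~~~~~~~^^^^^^^^^^^^^^^^^^^^^^^^^^^^^^^^^^^^^^^
ValueError: all the input array dimensions except for the concatenation axis must match exactly, but along dimension 0, the array at index 0 has size 420 and the array at index 1 has size 419
```

```bash
cat >> h.py <<'E'
def plan(yaw,*ps,start=None):
    """increments cm (tool axes, tool pointing down, given yaw of tool x) between successive world points"""
    p=np.array(start if start is not None else bot.get_obs()["eef_pos"]); c,s=np.cos(yaw),np.sin(yaw)
    for q in ps:
        d=(np.array(q)-p)*100; t=np.array([c*d[0]+s*d[1], s*d[0]-c*d[1], -d[2]]); print("to",q,"tool cm",t.round(2),"min rows",int(np.ceil(np.linalg.norm(t)/6.25))); p=np.array(q)
def st():
    o=bot.get_obs(); r=R.from_quat(o["tool_rot"]).as_matrix(); yaw=np.arctan2(r[1,0],r[0,0])
    print("t",round(o["clock"],2),"p",np.round(o["eef_pos"],4),"yaw",round(yaw,4),"tilt",np.round(r[:2,2],4),"q",np.round(o["joint_pos"],2),"w",round(o["grip_width"],4),"gf",round(o["grasp_force"],1),"f",np.round(o["ft_force"],1)); return yaw
E
python3 - <<'E'
from h import *
from scipy.optimize import least_squares
own=np.array([(-26,108),(-26,0),(-26,-108),(26,54),(26,-54)])/1e3
me=np.array([(.5294,.074),(.5146,-.0348),(.5011,-.1386),(.5735,.0155),(.5597,-.0928)])
f=lambda p:(np.c_[p[0]+np.cos(p[2])*own[:,0]-np.sin(p[2])*own[:,1],p[1]+np.sin(p[2])*own[:,0]+np.cos(p[2])*own[:,1]])
r=least_squares(lambda p:(f(p)-me).ravel(),[.54,-.034,-.1]);print(r.x,"\n",f(r.x).round(4),"\n",(me-f(r.x)).round(4))
c=bot.camera("top");s=bot.camera("side")
a=cv2.resize(c["pixels"][165:305,200:410],(480,420));b=cv2.resize(s["pixels"][160:340,270:400],(303,420));cv2.imwrite("pics/crop1.png",np.hstack([a,b]))
y=st(); Y=np.pi-.0995
print("turn",-(Y-y)); plan(Y,(.50,.09,.27),(.529,.074,.27),(.529,.074,.196))
E
```

```text
[ 0.54081697 -0.03600757 -0.12873337] 
 [[ 0.5289  0.0744]
 [ 0.515  -0.0327]
 [ 0.5012 -0.1398]
 [ 0.5735  0.0142]
 [ 0.5597 -0.0929]] 
 [[ 0.0005 -0.0004]
 [-0.0004 -0.0021]
 [-0.0001  0.0012]
 [-0.      0.0013]
 [ 0.      0.0001]]
t 2.1 p [0.2214 0.4483 0.2313] yaw 2.6828 tilt [-0.     -0.0001] q [ 1.11  0.24  0.01  1.34 -0.    1.57] w 0.0854 gf 0.0 f [ 0.1 -0.4  0.8]
turn -0.35929637497833866
to (0.5, 0.09, 0.27) tool cm [-31.28 -32.88  -3.87] min rows 8
to (0.529, 0.074, 0.27) tool cm [-3.04 -1.3  -0.  ] min rows 1
to (0.529, 0.074, 0.196) tool cm [0.  0.  7.4] min rows 2
```

View pics/crop1.png

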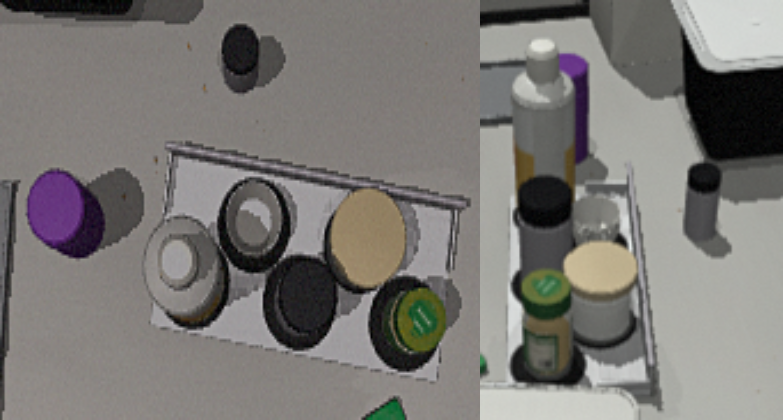

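The crop confirms it: at top (332,265) and side (297,262) is a black-lidded grey can, clearly larger than the small black one at (305,183), and the third is purple. The rack can is the canister. Spray can first.

Call:
{"api": "carry_out", "payload": {"increments": [8.5,0,0,-2,-0.17,8.5,0,0,-2,-0.17,8.5,-3.5,-3.35,0,0,8.5,-3.5,-3.35,0,0,8.5,-3.5,-3.35,0,0]}}

```text
clock: 2.72
eef_pos: [0.3145, 0.3351, 0.2714]
tool_rot: [0.059, 0.998, 0.0, 0.0]
ft_force: [1.4, 1.6, -0.5]
grip_width: 0.085
grasp_force: 0.0
```

Call:
{"api": "carry_out", "payload": {"increments": [8.5,-3.5,-3.35,0,0,8.5,-3.5,-3.35,0,0,8.5,-3.5,-3.35,0,0,8.5,-3.5,-3.35,0,0,8.5,-3.5,-3.35,0,0]}}

```text
clock: 3.35
eef_pos: [0.4686, 0.1477, 0.2714]
tool_rot: [0.059, 0.998, 0.0, 0.0]
ft_force: [0.1, 0.6, 0.4]
grip_width: 0.0852
grasp_force: 0.0
```

```bash
python3 - <<'E'
from h import *
y=st(); plan(y,(.529,.074,.27),(.529,.074,.196))
E
```

```text
t 3.35 p [0.4686 0.1477 0.2714] yaw 3.0227 tilt [0.0005 0.0003] q [0.31 0.21 0.07 1.43 0.   0.42] w 0.0852 gf 0.0 f [0.1 0.6 0.4]
to (0.529, 0.074, 0.27) tool cm [-6.87 -6.6   0.14] min rows 2
to (0.529, 0.074, 0.196) tool cm [0.  0.  7.4] min rows 2
```

Call:
{"api": "carry_out", "payload": {"increments": [7,-3.45,-3.3,0,0,7,-3.42,-3.3,0,0,7,0,0,2.5,0,7,0,0,3,0,7,0,0,2,0]}}

```text
clock: 3.98
eef_pos: [0.5276, 0.0749, 0.1948]
tool_rot: [0.06, 0.998, -0.0, -0.001]
ft_force: [-0.1, 0.8, 0.5]
grip_width: 0.0698
grasp_force: 0.0
```

```bash
python3 - <<'E'
from h import *
c=bot.camera("wrist"); cv2.imwrite("pics/w1.png",c["pixels"]); st()
E
```

```text
t 4.03 p [0.5261 0.0748 0.1922] yaw 3.0223 tilt [-0.006  -0.0009] q [ 0.14  0.33  0.02  1.27 -0.    0.26] w 0.07 gf 0.0 f [-1.3  0.3 -2.1]
```

View pics/w1.png

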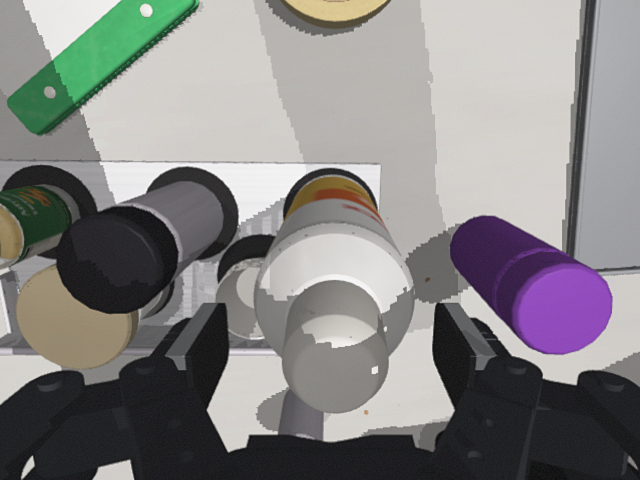

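The cap (335,345) sits between the fingers at (225,345) and (440,345), well centred. I'll raise slightly to stay off the shoulder, then close.

Call:
{"api": "carry_out", "payload": {"increments": [7,0,0,-0.5,0,2,0,0,0,0,2,0,0,0,0,2,0,0,0,0,2,0,0,0,0]}}

```text
clock: 4.65
eef_pos: [0.5291, 0.0756, 0.2029]
tool_rot: [0.059, 0.998, 0.0, 0.002]
ft_force: [0.1, 0.4, 5.8]
grip_width: 0.0299
grasp_force: 59.5
```

```bash
python3 - <<'E'
from h import *
y=st();plan(y,(.527,.075,.27),(.48,.12,.27),(.48,.32,.27),(.55,.325,.27),(.55,.325,.2))
E
```

```text
t 4.65 p [0.5291 0.0756 0.2029] yaw 3.0229 tilt [0.0035 0.0005] q [0.14 0.32 0.04 1.29 0.   0.26] w 0.0299 gf 59.5 f [0.1 0.4 5.8]
to (0.527, 0.075, 0.27) tool cm [ 0.2  -0.08 -6.71] min rows 2
to (0.48, 0.12, 0.27) tool cm [ 5.2   3.91 -0.  ] min rows 2
to (0.48, 0.32, 0.27) tool cm [ 2.37 19.86 -0.  ] min rows 4
to (0.55, 0.325, 0.27) tool cm [-6.89  1.33 -0.  ] min rows 2
to (0.55, 0.325, 0.2) tool cm [0. 0. 7.] min rows 2
```

Width 30 mm is less than the cap's 34, so the grip is on its rounded top. I'll re-grip a little lower.

Call:
{"api": "carry_out", "payload": {"increments": [6,0,0,0,0,6,0,0,0,0,6,0,0,0.6,0,2,0,0,0,0,2,0,0,0,0]}}

```text
clock: 5.28
eef_pos: [0.5281, 0.0753, 0.1952]
tool_rot: [0.059, 0.998, -0.0, -0.0]
ft_force: [0.6, 1.0, -2.1]
grip_width: 0.0305
grasp_force: 59.5
```

Call:
{"api": "carry_out", "payload": {"increments": [2,0,0,0,0,2,0,0,0,0,2,0,0,0,0,2,0,0,-0.5,0,2,0,0,-0.5,0]}}

```text
clock: 5.9
eef_pos: [0.5279, 0.0753, 0.2052]
tool_rot: [0.059, 0.998, -0.0, -0.0]
ft_force: [-0.9, -0.2, -3.1]
grip_width: 0.0306
grasp_force: 59.7
```

```bash
python3 - <<'E'
from h import *
st()
E
```

```text
t 5.9 p [0.5279 0.0753 0.2052] yaw 3.0228 tilt [-0.0009 -0.0001] q [0.14 0.32 0.04 1.3  0.   0.26] w 0.0306 gf 59.7 f [-0.9 -0.2 -3.1]
```

Call:
{"api": "carry_out", "payload": {"increments": [2,0,0,-1.5,0,2,0,0,-2.5,0,2,1,0.8,-2,0,2,1.8,1.4,-0.5,0,2,1.8,1.8,0,0]}}

```text
clock: 6.52
eef_pos: [0.4863, 0.1213, 0.271]
tool_rot: [0.06, 0.998, 0.0, 0.0]
ft_force: [-0.9, -0.0, -4.0]
grip_width: 0.0303
grasp_force: 59.8
```

Call:
{"api": "carry_out", "payload": {"increments": [2,0.6,2.8,0,0,2,0.4,3.2,0,0,2,0.4,3.4,0,0,2,0.4,3.4,0,0,2,0.4,3.2,0,0]}}

```text
clock: 7.15
eef_pos: [0.4828, 0.2835, 0.27]
tool_rot: [0.059, 0.998, -0.0, -0.001]
ft_force: [0.4, -0.7, -3.1]
grip_width: 0.0302
grasp_force: 59.9
```

```bash
python3 - <<'E'
from h import *
y=st();plan(y,(.548,.327,.27),(.548,.327,.1925))
E
```

```text
t 7.15 p [0.4828 0.2835 0.27  ] yaw 3.0238 tilt [-0.0011 -0.0004] q [0.53 0.35 0.26 1.48 0.   0.65] w 0.0302 gf 59.9 f [ 0.4 -0.7 -3.1]
to (0.548, 0.327, 0.27) tool cm [-5.96  5.08 -0.  ] min rows 2
to (0.548, 0.327, 0.1925) tool cm [0.   0.   7.75] min rows 2
```

Call:
{"api": "carry_out", "payload": {"increments": [2,-1,2.2,0,0,2,-1.9,1.6,0,0,2,-1.9,0.9,0,0,2,-1.1,0.4,0,0,2,0,0,1,0]}}

```text
clock: 7.78
eef_pos: [0.5488, 0.3265, 0.2598]
tool_rot: [0.059, 0.998, 0.0, 0.0]
ft_force: [-0.9, 0.4, -3.2]
grip_width: 0.0306
grasp_force: 60.0
```

Call:
{"api": "carry_out", "payload": {"increments": [2,0,0,2.4,0,2,0,0,2.2,0,2,0,0,1.2,0,2,0,0,0.4,0,2,0,0,0.2,0]}}

```text
clock: 8.4
eef_pos: [0.5489, 0.3258, 0.1968]
tool_rot: [0.059, 0.998, 0.0, 0.0]
ft_force: [-0.6, 0.2, -3.7]
grip_width: 0.0306
grasp_force: 60.0
```

```bash
python3 - <<'E'
from h import *
st(); c=bot.camera("side"); st(); cv2.imwrite("pics/s1.png",c["pixels"][100:340,160:400])
E
```

```text
t 8.4 p [0.5489 0.3258 0.1968] yaw 3.0229 tilt [0.0008 0.0005] q [0.54 0.54 0.35 1.39 0.   0.65] w 0.0306 gf 60.0 f [-0.6  0.2 -3.7]
t 8.45 p [0.549  0.3258 0.1968] yaw 3.0228 tilt [0.0009 0.0006] q [0.54 0.54 0.35 1.39 0.   0.65] w 0.0302 gf 59.9 f [ 0.5 -0.3 -3.7]
```

View pics/s1.png

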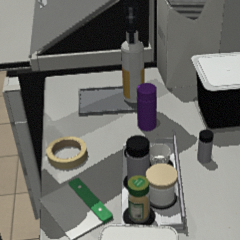

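Crop of the side view: the can hangs upright over the tray at crop (132,85), about 5 mm up. Lower the rest.

Call:
{"api": "carry_out", "payload": {"increments": [2,0,0,0.2,0,2,0,0,0.15,0,2,0,0,0.1,0,2,0,0,0.1,0,2,0,0,0,0]}}

```text
clock: 9.07
eef_pos: [0.5491, 0.3257, 0.1913]
tool_rot: [0.059, 0.998, 0.0, 0.0]
ft_force: [0.6, -0.6, -1.6]
grip_width: 0.0306
grasp_force: 60.2
```

Call:
{"api": "carry_out", "payload": {"increments": [2,0,0,0.05,0,6.5,0,0,0,0,6.5,0,0,0,0,6.5,0,0,-1,0,6.5,0,0,-4,0]}}

```text
clock: 9.7
eef_pos: [0.5475, 0.3248, 0.2385]
tool_rot: [0.059, 0.998, -0.002, -0.003]
ft_force: [0.5, -0.0, 0.1]
grip_width: 0.0651
grasp_force: 0.0
```

Call:
{"api": "carry_out", "payload": {"increments": [7,0,-2,-2.5,0,7,-0.1,-5,0,0,7,-0.1,-5,0,0,7,-0.1,-5,0,0,7,-0.1,-5,0,0]}}

```text
clock: 10.32
eef_pos: [0.5268, 0.1053, 0.2664]
tool_rot: [0.059, 0.998, 0.0, 0.001]
ft_force: [0.5, -1.0, 0.3]
grip_width: 0.0701
grasp_force: 0.0
```

Call:
{"api": "carry_out", "payload": {"increments": [7,-0.1,-5,0,0,7,-0.1,-4.5,0,0,7,-0.2,-3,3,0,7,-0.15,-1.7,4,0,7,0,0,0,0]}}

```text
clock: 10.95
eef_pos: [0.5131, -0.0358, 0.1933]
tool_rot: [0.061, 0.998, 0.0, -0.003]
ft_force: [0.2, 0.7, 0.2]
grip_width: 0.0703
grasp_force: 0.0
```

```bash
python3 - <<'E'
from h import *
y=st()
c=bot.camera("top"); print(topof(c,"spray_can",(.549,.326)),topof(c,"canister",(.5145,-.034)))
plan(y,(.5145,-.0345,.16),(.5145,-.0345,.103))
E
```

```text
t 10.95 p [ 0.5131 -0.0358  0.1933] yaw 3.0203 tilt [-0.006   0.0006] q [-0.07  0.29 -0.02  1.26  0.    0.05] w 0.0703 gf 0.0 f [0.2 0.7 0.2]
[(0.6, 'ztop', np.float64(0.2258), 'med', array([0.5507, 0.3255]), 'mid', array([0.5507, 0.3261]), 'size', array([0.028, 0.028]), 209)] []
to (0.5145, -0.0345, 0.16) tool cm [ 0.21 -0.04  3.73] min rows 1
to (0.5145, -0.0345, 0.103) tool cm [0.  0.  5.7] min rows 1
```

Call:
{"api": "carry_out", "payload": {"increments": [7,0,0,3,0,7,0,0,3.5,0,7,0,0,2,0,7,0,0,0.5,0,7,0,0,0,0]}}

```text
clock: 11.72
eef_pos: [0.5167, -0.0344, 0.1067]
tool_rot: [0.059, 0.998, 0.0, 0.001]
ft_force: [0.5, -0.5, 0.2]
grip_width: 0.0699
grasp_force: 0.0
```

```bash
python3 - <<'E'
from h import *
c=bot.camera("wrist"); cv2.imwrite("pics/w2.png",c["pixels"]); st()
E
```

```text
t 11.78 p [ 0.5169 -0.0346  0.107 ] yaw 3.0236 tilt [ 0.003  -0.0002] q [-0.07  0.36 -0.17  1.04  0.    0.05] w 0.0697 gf 0.0 f [ 0.4 -0.2  1. ]
```

View pics/w2.png

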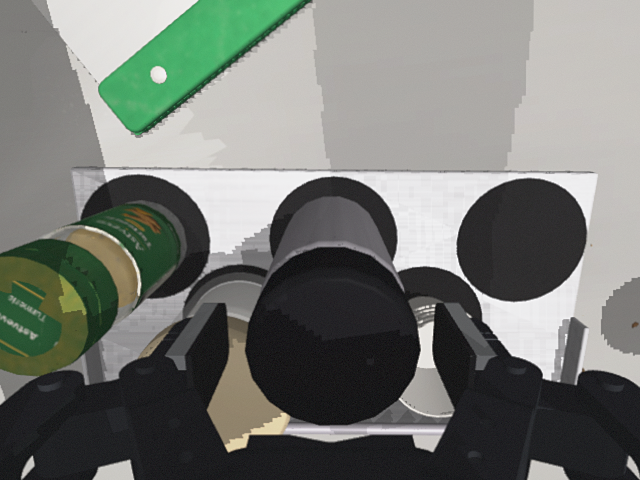

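The black lid (332,335) sits centred between the fingers (225 and 440). Nudge, lower and close.

Call:
{"api": "carry_out", "payload": {"increments": [7,0.2,0,0.3,0,7,0,0,0,0,4,0,0,0,0,4,0,0,0,0,4,0,0,0,0]}}

```text
clock: 12.4
eef_pos: [0.5141, -0.0346, 0.103]
tool_rot: [0.059, 0.998, 0.0, 0.001]
ft_force: [-1.0, 0.9, 5.2]
grip_width: 0.051
grasp_force: 63.1
```

Call:
{"api": "carry_out", "payload": {"increments": [4,0,0,0,0,4,0,0,0,0,4,0,0,0,0,4,0,0,-0.5,0,4,0,0,-0.5,0]}}

```text
clock: 13.02
eef_pos: [0.5125, -0.0348, 0.1117]
tool_rot: [0.059, 0.998, -0.0, -0.001]
ft_force: [-0.2, 0.4, -2.6]
grip_width: 0.0508
grasp_force: 62.6
```

```bash
python3 - <<'E'
from h import *
y=st(); plan(y,(.515,-.0345,.16),(.47,.0,.18),(.46,.22,.18),(.437,.332,.18),(.437,.332,.10))
E
```

```text
t 13.03 p [ 0.5125 -0.0348  0.1117] yaw 3.0226 tilt [-0.0024 -0.0001] q [-0.07  0.35 -0.16  1.05 -0.    0.05] w 0.0508 gf 62.6 f [-0.2  0.4 -2.6]
to (0.515, -0.0345, 0.16) tool cm [-0.24  0.06 -4.83] min rows 1
to (0.47, 0.0, 0.18) tool cm [ 4.88  2.89 -2.  ] min rows 1
to (0.46, 0.22, 0.18) tool cm [ 3.61 21.73 -0.  ] min rows 4
to (0.437, 0.332, 0.18) tool cm [ 3.61 10.85 -0.  ] min rows 2
to (0.437, 0.332, 0.1) tool cm [0. 0. 8.] min rows 2
```

Call:
{"api": "carry_out", "payload": {"increments": [4,0,0,-2,0,4,0.3,0.3,-3,0,4,1.5,1,-2,0,4,2,2.5,0,0,4,1.5,3.5,0,0]}}

```text
clock: 13.65
eef_pos: [0.4686, 0.0441, 0.1824]
tool_rot: [0.06, 0.998, -0.0, -0.0]
ft_force: [0.7, 0.4, -2.0]
grip_width: 0.0515
grasp_force: 62.9
```

Call:
{"api": "carry_out", "payload": {"increments": [4,1,4.5,0,0,4,1,4.5,0,0,4,1,4.5,0,0,4,1,4.5,0,0,4,1,4.5,0,0]}}

```text
clock: 14.28
eef_pos: [0.4459, 0.2745, 0.182]
tool_rot: [0.059, 0.998, -0.0, -0.0]
ft_force: [0.3, -0.0, -1.4]
grip_width: 0.0513
grasp_force: 62.9
```

```bash
python3 - <<'E'
from h import *
y=st(); plan(y,(.437,.332,.18),(.437,.332,.099))
E
```

```text
t 14.28 p [0.4459 0.2745 0.182 ] yaw 3.0227 tilt [-0.0007 -0.0009] q [ 0.55  0.31 -0.03  1.23 -0.    0.67] w 0.0513 gf 62.9 f [ 0.3 -0.  -1.4]
to (0.437, 0.332, 0.18) tool cm [1.56 5.6  0.2 ] min rows 1
to (0.437, 0.332, 0.099) tool cm [0.  0.  8.1] min rows 2
```

Call:
{"api": "carry_out", "payload": {"increments": [4,0.8,3,0,0,4,0.5,2,1,0,4,0.2,0.6,2.5,0,4,0,0,2.5,0,4,0,0,1.5,0]}}

```text
clock: 14.9
eef_pos: [0.4372, 0.3296, 0.105]
tool_rot: [0.06, 0.998, -0.001, -0.001]
ft_force: [-0.1, 1.2, -2.4]
grip_width: 0.0509
grasp_force: 63.0
```

Call:
{"api": "carry_out", "payload": {"increments": [4,0,0,0.4,0,4,0,0,0.2,0,4,0,0,0.1,0,4,0,0,0.1,0,4,0,0,0,0]}}

```text
clock: 15.52
eef_pos: [0.4384, 0.3309, 0.0997]
tool_rot: [0.059, 0.998, 0.0, 0.0]
ft_force: [-0.7, 0.4, -2.3]
grip_width: 0.0515
grasp_force: 63.0
```

Call:
{"api": "carry_out", "payload": {"increments": [4,0,0,0.1,0,4,0,0,0.1,0,4,0,0,0,0,4,0,0,0,0,4,0,0,0,0]}}

```text
clock: 16.15
eef_pos: [0.4388, 0.331, 0.099]
tool_rot: [0.059, 0.998, 0.001, 0.001]
ft_force: [-1.2, -1.2, 7.0]
grip_width: 0.0511
grasp_force: 63.9
```

Call:
{"api": "carry_out", "payload": {"increments": [4,0,0,0,0,7,0,0,0,0,7,0,0,0,0,7,0,0,-2,0,7,0,0,-5,0]}}

```text
clock: 16.77
eef_pos: [0.4365, 0.3295, 0.1651]
tool_rot: [0.059, 0.998, -0.002, -0.003]
ft_force: [1.2, 0.5, 0.6]
grip_width: 0.0703
grasp_force: 0.0
```

Call:
{"api": "carry_out", "payload": {"increments": [7,-0.5,-3,-3,0,7,-1.5,-4.5,0,0,7,-2.5,-4.5,0,0,7,-2.5,-4.5,0,0,7,-2.5,-4.5,0,0]}}

```text
clock: 17.4
eef_pos: [0.5082, 0.1096, 0.1973]
tool_rot: [0.059, 0.998, 0.0, 0.0]
ft_force: [0.7, 0.6, 0.9]
grip_width: 0.0697
grasp_force: 0.0
```

Call:
{"api": "carry_out", "payload": {"increments": [7,-2.5,-4,0,0,7,-2.5,-3,0,0,7,-1.5,-1.5,2,0,7,-0.5,-0.3,4,0,7,0,0,0,0]}}

```text
clock: 18.02
eef_pos: [0.5633, 0.0155, 0.1326]
tool_rot: [0.059, 0.998, -0.0, -0.005]
ft_force: [0.1, 0.3, -0.0]
grip_width: 0.07
grasp_force: 0.0
```

```bash
python3 - <<'E'
from h import *
y=st()
for n in("top","side"):
    c=bot.camera(n)
    for k,v in dict(spray_can=(.549,.326),canister=(.4385,.331),cup_stack=(.573,.016),salt_jar=(.56,-.093)).items(): print(n,k,*topof(c,k,v)[:1])
    if n=="side": cv2.imwrite("pics/s2.png",cv2.resize(c["pixels"][100:340,160:480],(640,480)))
plan(y,(.5735,.015,.13),(.5735,.015,.024))
E
```

```text
t 18.02 p [0.5633 0.0155 0.1326] yaw 3.0228 tilt [-0.0099  0.0001] q [0.03 0.43 0.01 1.16 0.   0.15] w 0.07 gf 0.0 f [ 0.1  0.3 -0. ]
top spray_can (0.91, 'ztop', np.float64(0.2261), 'med', array([0.5507, 0.3256]), 'mid', array([0.5505, 0.3267]), 'size', array([0.027, 0.029]), 209)
top canister (0.85, 'ztop', np.float64(0.1338), 'med', array([0.4397, 0.3307]), 'mid', array([0.4405, 0.3309]), 'size', array([0.046, 0.046]), 482)
top cup_stack
top salt_jar (0.6, 'ztop', np.float64(0.0891), 'med', array([ 0.5585, -0.1037]), 'mid', array([ 0.5585, -0.1066]), 'size', array([0.068, 0.037]), 445)
side spray_can (0.66, 'ztop', np.float64(0.2241), 'med', array([0.5508, 0.3203]), 'mid', array([0.5513, 0.3247]), 'size', array([0.027, 0.03 ]), 63)
side canister
side cup_stack (0.95, 'ztop', np.float64(0.0606), 'med', array([0.574 , 0.0234]), 'mid', array([0.5732, 0.0152]), 'size', array([0.052, 0.055]), 70)
side salt_jar (0.82, 'ztop', np.float64(0.0867), 'med', array([ 0.5595, -0.0957]), 'mid', array([ 0.5604, -0.0945]), 'size', array([0.066, 0.066]), 583)
to (0.5735, 0.015, 0.13) tool cm [-0.64  0.02  0.82] min rows 1
to (0.5735, 0.015, 0.024) tool cm [ 0.   0.  10.6] min rows 2
  return _methods._mean(a, axis=axis, dtype=dtype,
  ret = um.true_divide(
```

View pics/s2.png

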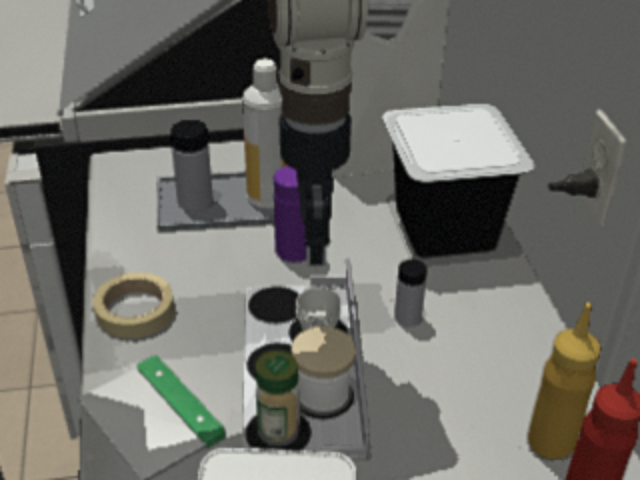

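Side crop: the canister (190,165) and spray can (262,140) stand upright in the tray. The gripper is above the cups (318,305). Lower partway.

Call:
{"api": "carry_out", "payload": {"increments": [7,0,0,2,0,7,0,0,2,0,7,0,0,1,0,7,0,0,0,0,7,0,0,0,0]}}

```text
clock: 19.15
eef_pos: [0.5674, 0.0153, 0.0881]
tool_rot: [0.059, 0.998, 0.0, 0.001]
ft_force: [0.1, 0.1, -0.6]
grip_width: 0.0698
grasp_force: 0.0
```

```bash
python3 - <<'E'
from h import *
c=bot.camera("wrist"); cv2.imwrite("pics/w3.png",c["pixels"]); y=st(); plan(y,(.5735,.0152,.024))
for d in bot.place_of(c,"cup_stack"): print(d["p"],toW(c,d["xyz"]))
E
```

```text
t 19.2 p [0.5675 0.0153 0.0882] yaw 3.0228 tilt [0.0017 0.    ] q [ 0.03  0.47 -0.05  1.05 -0.    0.15] w 0.0701 gf 0.0 f [ 0.2  0.3 -0.8]
to (0.5735, 0.0152, 0.024) tool cm [-0.6   0.06  6.42] min rows 2
0.67 [0.5728396  0.01462306 0.01025219]
```

View pics/w3.png

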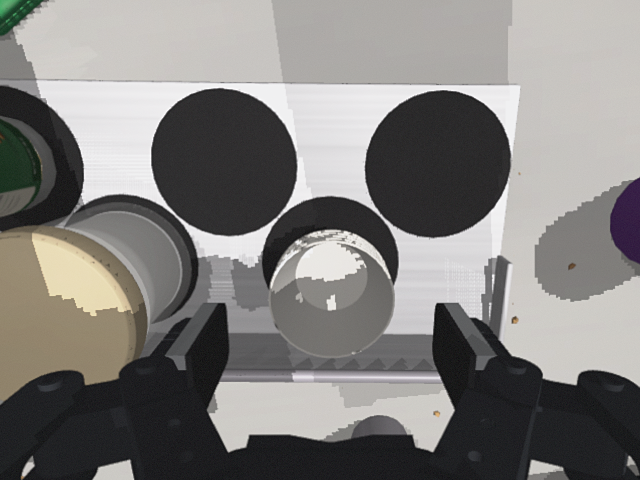

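The cups (332,290) lie centred between the fingers (225 and 440), clear of the tan lid whose edge is at 147. Both vacated pads show at (225,162) and (438,163). Descend and grip, and measure those pads in the same step.

```bash
python3 - <<'E'
from h import *
c=bot.camera("wrist")
g=cv2.cvtColor(c["pixels"],cv2.COLOR_BGR2GRAY); m=(g<75).astype(np.uint8)
n,l,s,ce=cv2.connectedComponentsWithStats(m)
for i in range(1,n):
    if s[i,4]>8000 and ce[i][1]<260:
        k=cv2.findContours((l==i).astype(np.uint8),0,2)[0][0]; e=cv2.fitEllipse(k)
        q=cv2.undistortPoints(np.array([[e[0]]]),np.asarray(c["mtx"]),np.asarray(c["D"]))[0,0]
        o=toW(c,[0,0,0]); d=toW(c,[*q,1])-o; print(e, (o+d*(.008-o[2])/d[2]).round(4))
        P=cloud(c,l==i); print("cloud",P.mean(0).round(4),((P.min(0)+P.max(0))/2).round(4))
E
```

```text
((34.970726013183594, 163.99288940429688), (88.26856994628906, 132.02716064453125), 169.49855041503906) [ 0.5037 -0.128   0.008 ]
cloud [ 0.5026 -0.1188  0.0189] [ 0.5003 -0.1207  0.0455]
((223.60250854492188, 161.3858184814453), (139.17103576660156, 149.5894317626953), 139.09373474121094) [ 0.5135 -0.0328  0.008 ]
cloud [ 0.5138 -0.0321  0.0108] [ 0.515  -0.0323  0.0111]
((437.4142150878906, 163.29945373535156), (139.23558044433594, 149.37844848632812), 41.61471939086914) [0.5275 0.0759 0.008 ]
cloud [0.5275 0.0751 0.0108] [0.5288 0.075  0.0107]
```

Call:
{"api": "carry_out", "payload": {"increments": [6.7,-0.6,0,0,0,6.7,0,0,2.5,0,6.7,0,0,2.5,0,6.7,0,0,1,0,6.7,0,0,0,0]}}

```text
clock: 19.92
eef_pos: [0.5725, 0.0145, 0.0268]
tool_rot: [0.059, 0.998, -0.0, -0.001]
ft_force: [0.6, 0.3, 1.0]
grip_width: 0.067
grasp_force: 0.0
```

```bash
python3 - <<'E'
from h import *
y=st(); plan(y,(.5732,.0152,.024))
E
```

```text
t 19.93 p [0.5725 0.0145 0.0268] yaw 3.0228 tilt [-0.0012 -0.0001] q [ 0.03  0.55 -0.1   0.92 -0.    0.14] w 0.067 gf 0.0 f [0.6 0.3 1. ]
to (0.5732, 0.0152, 0.024) tool cm [-0.06  0.07  0.28] min rows 1
```

Call:
{"api": "carry_out", "payload": {"increments": [6.7,0,0.05,0.4,0,4.5,0,0,0,0,4.5,0,0,0,0,4.5,0,0,0,0,4.5,0,0,0,0]}}

```text
clock: 20.55
eef_pos: [0.5737, 0.0151, 0.0244]
tool_rot: [0.059, 0.998, 0.0, 0.001]
ft_force: [-0.0, -1.1, 6.0]
grip_width: 0.0506
grasp_force: 62.5
```

Call:
{"api": "carry_out", "payload": {"increments": [4,0,0,0,0,4,0,0,0,0,4,0,0,0,0,4,0,0,-0.5,0,4,0,0,-1,0]}}

```text
clock: 21.18
eef_pos: [0.5717, 0.0151, 0.0379]
tool_rot: [0.059, 0.998, -0.0, -0.001]
ft_force: [-0.4, -0.1, -0.6]
grip_width: 0.0507
grasp_force: 62.3
```

```bash
python3 - <<'E'
from h import *
y=st(); plan(y,(.572,.015,.19),(.50,-.05,.25),(.472,-.3215,.2),(.472,-.3215,.117))
E
```

```text
t 21.18 p [0.5717 0.0151 0.0379] yaw 3.0228 tilt [-0.0025  0.    ] q [ 0.03  0.53 -0.09  0.95  0.    0.15] w 0.0507 gf 62.3 f [-0.4 -0.1 -0.6]
to (0.572, 0.015, 0.19) tool cm [-3.000e-02 -1.000e-02 -1.521e+01] min rows 3
to (0.5, -0.05, 0.25) tool cm [ 6.38 -7.31 -6.  ] min rows 2
to (0.472, -0.3215, 0.2) tool cm [ -0.44 -27.29   5.  ] min rows 5
to (0.472, -0.3215, 0.117) tool cm [0.  0.  8.3] min rows 2
```

Call:
{"api": "carry_out", "payload": {"increments": [4,0,0,-3,0,4,0,0,-4.5,0,4,0,0,-4.5,0,4,0.8,-1.5,-3,0,4,1.5,-3.5,-1,0]}}

```text
clock: 21.8
eef_pos: [0.5454, -0.0314, 0.2013]
tool_rot: [0.058, 0.998, 0.0, 0.003]
ft_force: [0.5, -0.2, -0.2]
grip_width: 0.0505
grasp_force: 62.3
```

Call:
{"api": "carry_out", "payload": {"increments": [4,1.3,-4.8,0,0,4,1.1,-4.8,0,0,4,0.7,-4.8,0,0,4,0.5,-4.8,0,0,4,0,-4.5,0,0]}}

```text
clock: 22.42
eef_pos: [0.4792, -0.2643, 0.1988]
tool_rot: [0.06, 0.998, 0.0, 0.0]
ft_force: [0.8, 0.0, -1.0]
grip_width: 0.0504
grasp_force: 62.3
```

Call:
{"api": "carry_out", "payload": {"increments": [4,0,-3.5,0,0,4,0,-1.7,0,0,4,0,-0.7,2,0,4,0,0,2.5,0,4,0,0,1,0]}}

```text
clock: 23.05
eef_pos: [0.4724, -0.3202, 0.1418]
tool_rot: [0.059, 0.998, 0.001, -0.001]
ft_force: [-0.3, -0.1, -0.3]
grip_width: 0.0508
grasp_force: 62.3
```

```bash
python3 - <<'E'
from h import *
y=st(); plan(y,(.472,-.3215,.117))
E
```

```text
t 23.05 p [ 0.4724 -0.3202  0.1418] yaw 3.0236 tilt [-0.0026  0.0022] q [-0.6   0.43  0.04  1.18  0.   -0.48] w 0.0508 gf 62.3 f [-0.3 -0.1 -0.3]
to (0.472, -0.3215, 0.117) tool cm [ 0.02 -0.14  2.48] min rows 1
```

Call:
{"api": "carry_out", "payload": {"increments": [4,0,-0.1,1.2,0,4,0,0,0.8,0,4,0,0,0.2,0,4,0,0,0.1,0,4,0,0,0,0]}}

```text
clock: 23.68
eef_pos: [0.4733, -0.3226, 0.1207]
tool_rot: [0.059, 0.998, -0.0, 0.0]
ft_force: [0.2, 0.4, -0.5]
grip_width: 0.0506
grasp_force: 62.3
```

```bash
python3 - <<'E'
from h import *
y=st(); plan(y,(.472,-.3215,.117))
E
```

```text
t 23.68 p [ 0.4733 -0.3226  0.1207] yaw 3.0228 tilt [ 0.0007 -0.0005] q [-0.6   0.45  0.01  1.13 -0.   -0.48] w 0.0506 gf 62.3 f [ 0.2  0.4 -0.5]
to (0.472, -0.3215, 0.117) tool cm [0.14 0.1  0.37] min rows 1
```

Call:
{"api": "carry_out", "payload": {"increments": [4,0.1,0.1,0.15,0,4,0,0,0.1,0,4,0,0,0.05,0,4,0,0,0,0,4,0,0,0,0]}}

```text
clock: 24.3
eef_pos: [0.4723, -0.3214, 0.1187]
tool_rot: [0.059, 0.998, -0.0, 0.001]
ft_force: [-2.6, 1.2, 5.9]
grip_width: 0.0509
grasp_force: 62.8
```

Call:
{"api": "carry_out", "payload": {"increments": [4,0,0,0,0,6.5,0,0,0,0,6.5,0,0,0,0,6.5,0,0,-1,0,6.5,0,0,-4,0]}}

```text
clock: 24.92
eef_pos: [0.4705, -0.3202, 0.1655]
tool_rot: [0.059, 0.998, 0.002, -0.003]
ft_force: [0.6, -0.8, -0.2]
grip_width: 0.0651
grasp_force: 0.0
```

Call:
{"api": "carry_out", "payload": {"increments": [7,0,0,-5,0,7,0,3,-5,0,7,0,5,-1,0,7,0,5,0,0,7,0,5,0,0]}}

```text
clock: 25.55
eef_pos: [0.4938, -0.1413, 0.2784]
tool_rot: [0.06, 0.998, -0.0, 0.001]
ft_force: [0.9, -0.2, -0.1]
grip_width: 0.0699
grasp_force: 0.0
```

```bash
python3 - <<'E'
from h import *
y=st()
c=bot.camera("top"); cv2.imwrite("pics/t2.png",c["pixels"][180:340,120:540])
for k,v in dict(spray_can=(.549,.326),canister=(.4385,.331),cup_stack=(.472,-.3215),salt_jar=(.56,-.093),spice_jar=(.501,-.138)).items(): print(k,*topof(c,k,v)[:1])
F=cloud(c,np.ones((480,640),bool)); s=F[(F[:,2]>.14)&(F[:,2]<.17)&(np.hypot(F[:,0]-.472,F[:,1]+.3215)<.05)]
if len(s): print("cups",len(s),((s.min(0)+s.max(0))/2).round(4),np.ptp(s,0))
plan(y,(.437,.0,.24),(.439,.331,.2),(.439,.331,.0985))
E
```

```text
t 25.55 p [ 0.4938 -0.1413  0.2784] yaw 3.0222 tilt [ 0.0018 -0.0004] q [-0.28  0.25  0.14  1.46  0.   -0.16] w 0.0699 gf 0.0 f [ 0.9 -0.2 -0.1]
spray_can (0.59, 'ztop', np.float64(0.2258), 'med', array([0.5508, 0.3258]), 'mid', array([0.5506, 0.3269]), 'size', array([0.028, 0.027]), 206)
canister (0.78, 'ztop', np.float64(0.1337), 'med', array([0.4397, 0.3313]), 'mid', array([0.4395, 0.331 ]), 'size', array([0.048, 0.048]), 511)
cup_stack
salt_jar (0.75, 'ztop', np.float64(0.0882), 'med', array([ 0.5584, -0.091 ]), 'mid', array([ 0.5588, -0.0916]), 'size', array([0.066, 0.066]), 802)
spice_jar
to (0.437, 0.0, 0.24) tool cm [ 7.32 13.55  3.76] min rows 3
to (0.439, 0.331, 0.2) tool cm [ 3.74 32.89  4.  ] min rows 6
to (0.439, 0.331, 0.0985) tool cm [ 0.    0.   10.15] min rows 2
```

View pics/t2.png

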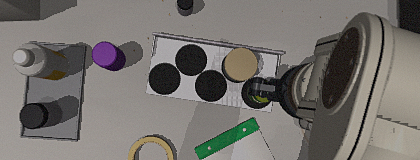

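The arm hides the scale at the right, so I'll check the cups once it has moved. The rack pads are free and the two things stand in the tray (40,65) and (38,115). Now the canister goes back.

Call:
{"api": "carry_out", "payload": {"increments": [7,1.2,5,0,0,7,1.2,5,0,0,7,1.2,5,0,0,7,1.2,5,1,0,7,1.2,5,1,0]}}

```text
clock: 26.48
eef_pos: [0.464, 0.1129, 0.2573]
tool_rot: [0.061, 0.998, -0.0, 0.0]
ft_force: [-0.5, -0.5, -0.9]
grip_width: 0.0702
grasp_force: 0.0
```

Call:
{"api": "carry_out", "payload": {"increments": [7,1.2,5,1,0,7,1.2,5,1,0,7,1.2,5,1,0,7,1,3.5,1,0,7,0.5,2,1,0]}}

```text
clock: 27.1
eef_pos: [0.4378, 0.323, 0.2066]
tool_rot: [0.06, 0.998, -0.0, 0.0]
ft_force: [-0.0, -0.3, 0.3]
grip_width: 0.0703
grasp_force: 0.0
```

```bash
python3 - <<'E'
from h import *
y=st()
c=bot.camera("top"); cv2.imwrite("pics/t3.png",cv2.resize(c["pixels"][200:340,250:530],None,fx=2.5,fy=2.5))
for k,v in dict(cup_stack=(.472,-.3215),salt_jar=(.56,-.093),spice_jar=(.501,-.138)).items(): print(k,*topof(c,k,v)[:1])
F=cloud(c,np.ones((480,640),bool)); s=F[(F[:,2]>.135)&(F[:,2]<.17)&(np.hypot(F[:,0]-.472,F[:,1]+.3215)<.06)]
if len(s): print("cups",len(s),((s.min(0)+s.max(0))/2).round(4),np.ptp(s,0))
plan(y,(.4395,.331,.17),(.4395,.331,.0985))
E
```

```text
t 27.1 p [0.4378 0.323  0.2066] yaw 3.0224 tilt [-0.     -0.0005] q [ 0.64  0.34  0.08  1.31 -0.    0.75] w 0.0703 gf 0.0 f [-0.  -0.3  0.3]
cup_stack (0.66, 'ztop', np.float64(0.1533), 'med', array([ 0.4716, -0.331 ]), 'mid', array([ 0.4713, -0.3213]), 'size', array([0.053, 0.054]), 125)
salt_jar (0.73, 'ztop', np.float64(0.0882), 'med', array([ 0.558 , -0.0925]), 'mid', array([ 0.5588, -0.0919]), 'size', array([0.067, 0.066]), 842)
spice_jar (0.9, 'ztop', np.float64(0.1158), 'med', array([ 0.5004, -0.1373]), 'mid', array([ 0.5006, -0.1368]), 'size', array([0.041, 0.04 ]), 347)
cups 320 [ 0.4713 -0.322   0.1454] [0.05332824 0.05574922 0.02039889]
to (0.4395, 0.331, 0.17) tool cm [-0.07  0.99  3.7 ] min rows 1
to (0.4395, 0.331, 0.0985) tool cm [0.   0.   7.15] min rows 2
```

View pics/t3.png

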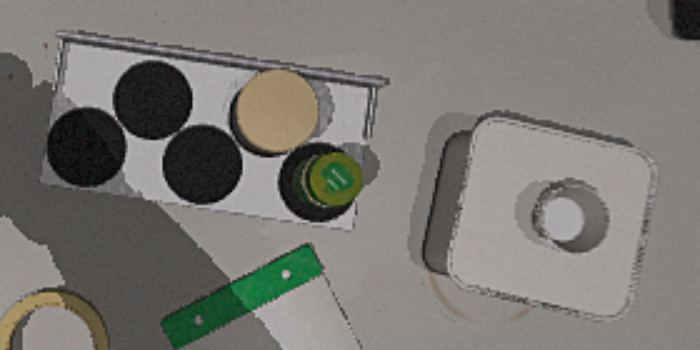

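The cups stand upright at (570,215) in the crop, centred on the pan within 1 mm. Salt and spice jars are unmoved. Grip the canister.

Call:
{"api": "carry_out", "payload": {"increments": [7,-0.1,0.9,2,0,7,0,0,4,0,7,0,0,3.5,0,7,0,0,1,0,7,0,0,0,0]}}

```text
clock: 27.92
eef_pos: [0.4398, 0.3303, 0.1028]
tool_rot: [0.06, 0.998, -0.0, -0.0]
ft_force: [0.6, 0.9, 0.8]
grip_width: 0.07
grasp_force: 0.0
```

```bash
python3 - <<'E'
from h import *
y=st();plan(y,(.4395,.331,.0985))
E
```

```text
t 27.93 p [0.4398 0.3303 0.1028] yaw 3.0212 tilt [-0.     -0.0002] q [ 0.64  0.43 -0.08  1.07 -0.    0.76] w 0.07 gf 0.0 f [0.6 0.9 0.8]
to (0.4395, 0.331, 0.0985) tool cm [0.04 0.07 0.43] min rows 1
```

Call:
{"api": "carry_out", "payload": {"increments": [7,0,0.1,0.4,0,7,0,0,0,0,4,0,0,0,0,4,0,0,0,0,4,0,0,0,0]}}

```text
clock: 28.55
eef_pos: [0.4401, 0.3326, 0.0994]
tool_rot: [0.059, 0.998, 0.001, 0.001]
ft_force: [0.3, -1.2, 5.2]
grip_width: 0.0514
grasp_force: 63.4
```

Call:
{"api": "carry_out", "payload": {"increments": [4,0,0,0,0,4,0,0,0,0,4,0,0,0,0,4,0,0,-0.5,0,4,0,0,-0.5,0]}}

```text
clock: 29.18
eef_pos: [0.4387, 0.3318, 0.1078]
tool_rot: [0.059, 0.998, -0.001, -0.001]
ft_force: [0.8, 0.1, -1.5]
grip_width: 0.051
grasp_force: 62.7
```

```bash
python3 - <<'E'
from h import *
y=st();plan(y,(.4385,.331,.18),(.46,.22,.18),(.47,.0,.18),(.514,-.034,.18),(.514,-.034,.106))
E
```

```text
t 29.18 p [0.4387 0.3318 0.1078] yaw 3.023 tilt [-0.0017 -0.0011] q [ 0.65  0.42 -0.07  1.08  0.    0.77] w 0.051 gf 62.7 f [ 0.8  0.1 -1.5]
to (0.4385, 0.331, 0.18) tool cm [ 0.01 -0.08 -7.22] min rows 2
to (0.46, 0.22, 0.18) tool cm [ -3.45 -10.77  -0.  ] min rows 2
to (0.47, 0.0, 0.18) tool cm [ -3.6  -21.73  -0.  ] min rows 4
to (0.514, -0.034, 0.18) tool cm [-4.77 -2.86 -0.  ] min rows 1
to (0.514, -0.034, 0.106) tool cm [0.  0.  7.4] min rows 2
```

Call:
{"api": "carry_out", "payload": {"increments": [4,0,0,-2,0,4,0,-0.3,-3,0,4,-0.5,-2,-2.2,0,4,-1,-3.7,0,0,4,-1.3,-4.5,0,0]}}

```text
clock: 29.8
eef_pos: [0.4547, 0.2241, 0.1804]
tool_rot: [0.058, 0.998, 0.0, 0.0]
ft_force: [2.1, -0.6, -2.2]
grip_width: 0.0515
grasp_force: 63.1
```

Call:
{"api": "carry_out", "payload": {"increments": [4,-1,-4.5,0,0,4,-0.8,-4.5,0,0,4,-0.8,-4.5,0,0,4,-0.8,-4.5,0,0,4,-1.5,-3.8,0,0]}}

```text
clock: 30.42
eef_pos: [0.4767, 0.0008, 0.1802]
tool_rot: [0.06, 0.998, 0.0, -0.001]
ft_force: [1.0, 0.3, -2.5]
grip_width: 0.0514
grasp_force: 63.1
```

```bash
python3 - <<'E'
from h import *
y=st();plan(y,(.514,-.0345,.18),(.514,-.0345,.102))
E
```

```text
t 30.43 p [0.4767 0.0008 0.1802] yaw 3.0225 tilt [-0.0012  0.0001] q [ 0.    0.23 -0.15  1.2   0.    0.12] w 0.0514 gf 63.1 f [ 1.   0.3 -2.5]
to (0.514, -0.0345, 0.18) tool cm [-4.12 -3.06  0.02] min rows 1
to (0.514, -0.0345, 0.102) tool cm [0.  0.  7.8] min rows 2
```

Call:
{"api": "carry_out", "payload": {"increments": [4,-1.7,-1.6,0,0,4,-1.6,-1,0,0,4,-0.8,-0.5,0.5,0,4,0,0,2.5,0,4,0,0,2.5,0]}}

```text
clock: 31.05
eef_pos: [0.5143, -0.033, 0.1243]
tool_rot: [0.059, 0.998, 0.0, -0.0]
ft_force: [-0.1, 1.1, -1.9]
grip_width: 0.0512
grasp_force: 63.3
```

Call:
{"api": "carry_out", "payload": {"increments": [4,0,0,1.2,0,4,0,0,0.4,0,4,0,0,0,0,4,0,0,0,0,4,0,0,0,0]}}

```text
clock: 31.68
eef_pos: [0.5152, -0.0333, 0.1101]
tool_rot: [0.059, 0.998, 0.0, 0.001]
ft_force: [0.3, 0.3, -1.6]
grip_width: 0.051
grasp_force: 63.2
```

```bash
python3 - <<'E'
from h import *
y=st();plan(y,(.514,-.0345,.102))
E
```

```text
t 31.68 p [ 0.5152 -0.0333  0.1101] yaw 3.0229 tilt [ 0.0016 -0.0001] q [-0.06  0.36 -0.16  1.05  0.    0.05] w 0.051 gf 63.2 f [ 0.3  0.3 -1.6]
to (0.514, -0.0345, 0.102) tool cm [ 0.11 -0.13  0.81] min rows 1
```

Call:
{"api": "carry_out", "payload": {"increments": [4,0.1,-0.1,0.4,0,4,0,0,0.2,0,4,0,0,0.1,0,4,0,0,0,0,4,0,0,0,0]}}

```text
clock: 32.3
eef_pos: [0.5137, -0.0344, 0.1035]
tool_rot: [0.059, 0.998, -0.0, 0.001]
ft_force: [-2.3, -0.5, 5.8]
grip_width: 0.0512
grasp_force: 64.2
```

Call:
{"api": "carry_out", "payload": {"increments": [4,0,0,0,0,6.5,0,0,0,0,6.5,0,0,0,0,6.5,0,0,-1.5,0,6.5,0,0,-5,0]}}

```text
clock: 32.92
eef_pos: [0.5114, -0.0341, 0.166]
tool_rot: [0.059, 0.998, 0.0, -0.003]
ft_force: [1.1, 0.4, 0.3]
grip_width: 0.065
grasp_force: 0.0
```

Call:
{"api": "carry_out", "payload": {"increments": [7,0,0,-5.5,0,7,0.1,3,-4.7,0,7,0.1,5,0,0,7,0.1,5,0,0,7,0.1,5,0,0]}}

```text
clock: 33.55
eef_pos: [0.5311, 0.1464, 0.2708]
tool_rot: [0.06, 0.998, 0.0, 0.001]
ft_force: [1.3, -0.2, 0.4]
grip_width: 0.0699
grasp_force: 0.0
```

Call:
{"api": "carry_out", "payload": {"increments": [7,0.1,5,0,0,7,0.1,5,0,0,7,0.1,4.2,0,0,7,0.1,3,0,0,7,0,1,0,0]}}

```text
clock: 34.17
eef_pos: [0.5482, 0.3279, 0.2696]
tool_rot: [0.058, 0.998, 0.0, 0.0]
ft_force: [-0.6, -0.1, -0.5]
grip_width: 0.07
grasp_force: 0.0
```

```bash
python3 - <<'E'
from h import *
y=st();c=bot.camera("top"); print(topof(c,"canister",(.5145,-.034))); plan(y,(.5495,.326,.25),(.5495,.326,.191))
E
```

```text
t 34.17 p [0.5482 0.3279 0.2696] yaw 3.0251 tilt [0.0003 0.0001] q [ 0.54  0.53  0.52  1.57 -0.    0.66] w 0.07 gf 0.0 f [-0.6 -0.1 -0.5]
[(0.79, 'ztop', np.float64(0.1382), 'med', array([ 0.514 , -0.0346]), 'mid', array([ 0.5139, -0.0348]), 'size', array([0.048, 0.048]), 502)]
to (0.5495, 0.326, 0.25) tool cm [-0.12 -0.06  1.94] min rows 1
to (0.5495, 0.326, 0.191) tool cm [0.  0.  5.9] min rows 1
```

The canister is back at (0.514, -0.035), 1 mm from its start. Now the spray can.

Call:
{"api": "carry_out", "payload": {"increments": [6,-0.1,-0.1,1.5,0,6,0,0,2.5,0,6,0,0,2,0,6,0,0,1,0,6,0,0,0,0]}}

```text
clock: 34.9
eef_pos: [0.5492, 0.3239, 0.1992]
tool_rot: [0.06, 0.998, -0.0, -0.0]
ft_force: [0.1, -0.2, 1.2]
grip_width: 0.0601
grasp_force: 0.0
```

```bash
python3 - <<'E'
from h import *
y=st(); plan(y,(.5495,.326,.1915))
E
```

```text
t 34.9 p [0.5492 0.3239 0.1992] yaw 3.0216 tilt [-0.0009 -0.0008] q [ 0.53  0.53  0.36  1.39 -0.    0.65] w 0.0601 gf 0.0 f [ 0.1 -0.2  1.2]
to (0.5495, 0.326, 0.1915) tool cm [-0.    0.21  0.77] min rows 1
```

Call:
{"api": "carry_out", "payload": {"increments": [6,0,0.2,0.5,0,6,0,0,0.25,0,2,0,0,0,0,2,0,0,0,0,2,0,0,0,0]}}

```text
clock: 35.52
eef_pos: [0.5498, 0.3272, 0.1923]
tool_rot: [0.059, 0.998, 0.0, 0.0]
ft_force: [0.5, 0.4, 3.6]
grip_width: 0.0304
grasp_force: 60.0
```

Call:
{"api": "carry_out", "payload": {"increments": [2,0,0,0,0,2,0,0,0,0,2,0,0,0,0,2,0,0,-0.5,0,2,0,0,-0.5,0]}}

```text
clock: 36.15
eef_pos: [0.5488, 0.3266, 0.2004]
tool_rot: [0.059, 0.998, -0.001, -0.001]
ft_force: [-0.7, -0.5, -3.2]
grip_width: 0.0303
grasp_force: 59.6
```

```bash
python3 - <<'E'
from h import *
y=st(); plan(y,(.5495,.326,.27),(.48,.27,.27),(.482,.12,.27),(.528,.0753,.27),(.528,.0753,.1955))
E
```

```text
t 36.15 p [0.5488 0.3266 0.2004] yaw 3.0228 tilt [-0.003  -0.0016] q [0.54 0.54 0.37 1.4  0.   0.66] w 0.0303 gf 59.6 f [-0.7 -0.5 -3.2]
to (0.5495, 0.326, 0.27) tool cm [-0.08 -0.05 -6.96] min rows 2
to (0.48, 0.27, 0.27) tool cm [ 6.24 -6.38 -0.  ] min rows 2
to (0.482, 0.12, 0.27) tool cm [ -1.98 -14.87  -0.  ] min rows 3
to (0.528, 0.0753, 0.27) tool cm [-5.1  -3.89 -0.  ] min rows 2
to (0.528, 0.0753, 0.1955) tool cm [0.   0.   7.45] min rows 2
```

Call:
{"api": "carry_out", "payload": {"increments": [2,0,0,-1.5,0,2,0,0,-2.5,0,2,0.8,-0.2,-2,0,2,2,-1.2,-1,0,2,2.2,-2,0,0]}}

```text
clock: 36.78
eef_pos: [0.4962, 0.2998, 0.2737]
tool_rot: [0.059, 0.998, 0.001, 0.001]
ft_force: [-0.6, 0.1, -3.3]
grip_width: 0.0305
grasp_force: 59.9
```

Call:
{"api": "carry_out", "payload": {"increments": [2,1.2,-3,0,0,2,-0.3,-3.4,0,0,2,-0.4,-3.4,0,0,2,-0.4,-3.4,0,0,2,-0.6,-3.2,0,0]}}

```text
clock: 37.4
eef_pos: [0.4814, 0.1347, 0.273]
tool_rot: [0.059, 0.998, 0.0, 0.001]
ft_force: [1.4, -0.3, -3.6]
grip_width: 0.0306
grasp_force: 59.9
```

```bash
python3 - <<'E'
from h import *
y=st(); plan(y,(.5285,.0755,.27),(.5285,.0755,.1947))
E
```

```text
t 37.4 p [0.4814 0.1347 0.273 ] yaw 3.0229 tilt [0.0012 0.0003] q [ 0.27  0.23  0.09  1.44 -0.    0.39] w 0.0306 gf 59.9 f [ 1.4 -0.3 -3.6]
to (0.5285, 0.0755, 0.27) tool cm [-5.38 -5.32  0.3 ] min rows 2
to (0.5285, 0.0755, 0.1947) tool cm [0.   0.   7.53] min rows 2
```

Call:
{"api": "carry_out", "payload": {"increments": [2,-1.4,-2.2,0,0,2,-1.8,-1.6,0,0,2,-1.4,-1,0,0,2,-0.8,-0.5,0.3,0,2,0,0,1,0]}}

```text
clock: 38.02
eef_pos: [0.5295, 0.0769, 0.2587]
tool_rot: [0.06, 0.998, 0.0, 0.0]
ft_force: [0.2, 0.6, -4.6]
grip_width: 0.0306
grasp_force: 59.9
```

Call:
{"api": "carry_out", "payload": {"increments": [2,0,0,2.4,0,2,0,0,2,0,2,0,0,1,0,2,0,0,0.3,0,2,0,0,0,0]}}

```text
clock: 38.65
eef_pos: [0.5289, 0.077, 0.2022]
tool_rot: [0.059, 0.998, 0.0, 0.0]
ft_force: [0.3, 0.7, -3.1]
grip_width: 0.0305
grasp_force: 60.0
```

```bash
python3 - <<'E'
from h import *
y=st(); plan(y,(.5283,.0753,.1947))
E
```

```text
t 38.65 p [0.5289 0.077  0.2022] yaw 3.0232 tilt [0.0006 0.0001] q [0.14 0.32 0.04 1.29 0.   0.26] w 0.0305 gf 60.0 f [ 0.3  0.7 -3.1]
to (0.5283, 0.0753, 0.1947) tool cm [ 0.04 -0.18  0.75] min rows 1
```

Call:
{"api": "carry_out", "payload": {"increments": [2,0,-0.15,0.3,0,2,0,0,0.2,0,2,0,0,0.1,0,2,0,0,0.1,0,2,0,0,0,0]}}

```text
clock: 39.28
eef_pos: [0.5294, 0.0753, 0.1963]
tool_rot: [0.059, 0.998, 0.0, 0.001]
ft_force: [0.1, -0.4, 5.4]
grip_width: 0.0305
grasp_force: 61.0
```

Call:
{"api": "carry_out", "payload": {"increments": [2,0,0,0,0,6.5,0,0,0,0,6.5,0,0,0,0,6.5,0,0,-1,0,6.5,0,0,-4,0]}}

```text
clock: 39.9
eef_pos: [0.5269, 0.075, 0.2433]
tool_rot: [0.059, 0.998, -0.001, -0.003]
ft_force: [0.9, 0.0, -0.1]
grip_width: 0.0648
grasp_force: 0.0
```

Call:
{"api": "carry_out", "payload": {"increments": [7,0,0,-4,0,7,3,3,-1,0,7,4,4,0,0,7,4,4,0,0,7,4,4,0,0]}}

```text
clock: 40.52
eef_pos: [0.3964, 0.2432, 0.2956]
tool_rot: [0.06, 0.998, 0.0, 0.001]
ft_force: [1.4, 0.8, -0.6]
grip_width: 0.0701
grasp_force: 0.0
```

Call:
{"api": "carry_out", "payload": {"increments": [7,2,4,0,0,7,1,4,0,0,7,0,2,0,0,7,0,0,0,0,7,0,0,0,0]}}

```text
clock: 41.15
eef_pos: [0.3795, 0.3443, 0.295]
tool_rot: [0.059, 0.998, -0.0, -0.0]
ft_force: [0.6, 0.1, -0.7]
grip_width: 0.0704
grasp_force: 0.0
```

```bash
python3 - <<'E'
from h import *
st()
C=[bot.camera(n) for n in("top","side")]
for c in C:
  for k,v in dict(spray_can=(.529,.075),canister=(.5145,-.034),cup_stack=(.472,-.3215),salt_jar=(.56,-.093),spice_jar=(.501,-.138)).items(): print(k,*topof(c,k,v)[:1])
cv2.imwrite("pics/fin.png",np.hstack([cv2.resize(C[0]["pixels"][180:340,200:520],(400,400),interpolation=3)[:, :],cv2.resize(C[1]["pixels"][140:440,180:480],(400,400))]))
E
```

```text
t 41.15 p [0.3795 0.3443 0.295 ] yaw 3.0225 tilt [-0.0001 -0.0004] q [ 0.74  0.25  0.18  1.5  -0.    0.86] w 0.0704 gf 0.0 f [ 0.6  0.1 -0.7]
spray_can (0.75, 'ztop', np.float64(0.2305), 'med', array([0.5295, 0.0758]), 'mid', array([0.5304, 0.0754]), 'size', array([0.027, 0.027]), 204)
canister (0.69, 'ztop', np.float64(0.1383), 'med', array([ 0.5141, -0.0346]), 'mid', array([ 0.514 , -0.0348]), 'size', array([0.048, 0.048]), 497)
cup_stack (0.84, 'ztop', np.float64(0.1535), 'med', array([ 0.4708, -0.3307]), 'mid', array([ 0.4713, -0.3218]), 'size', array([0.053, 0.055]), 127)
salt_jar (0.74, 'ztop', np.float64(0.0882), 'med', array([ 0.5584, -0.0925]), 'mid', array([ 0.5588, -0.0919]), 'size', array([0.066, 0.067]), 843)
spice_jar (0.96, 'ztop', np.float64(0.1156), 'med', array([ 0.5004, -0.1378]), 'mid', array([ 0.5006, -0.1379]), 'size', array([0.041, 0.041]), 356)
spray_can (0.67, 'ztop', np.float64(0.2286), 'med', array([0.5302, 0.0703]), 'mid', array([0.5311, 0.0725]), 'size', array([0.028, 0.026]), 91)
canister (0.66, 'ztop', np.float64(0.1365), 'med', array([ 0.5151, -0.0388]), 'mid', array([ 0.5154, -0.0367]), 'size', array([0.049, 0.047]), 289)
cup_stack (0.8, 'ztop', np.float64(0.1538), 'med', array([ 0.473 , -0.3109]), 'mid', array([ 0.4725, -0.3206]), 'size', array([0.052, 0.054]), 188)
salt_jar (0.66, 'ztop', np.float64(0.0869), 'med', array([ 0.5602, -0.0962]), 'mid', array([ 0.5604, -0.0946]), 'size', array([0.066, 0.067]), 563)
spice_jar (0.89, 'ztop', np.float64(0.1139), 'med', array([ 0.5015, -0.141 ]), 'mid', array([ 0.5017, -0.1397]), 'size', array([0.041, 0.043]), 281)
```

View pics/fin.png

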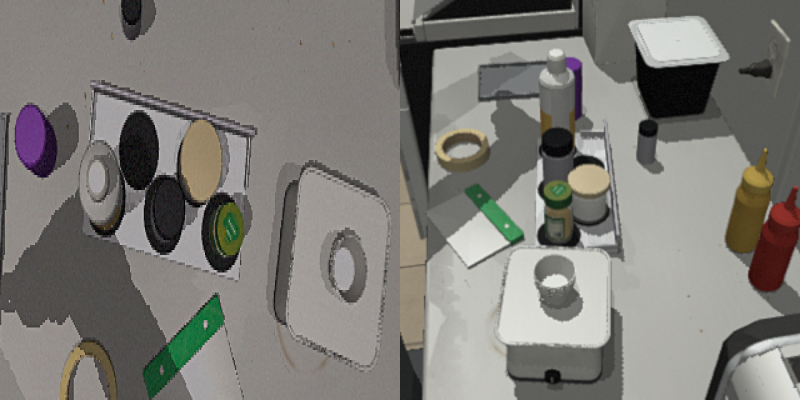

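The final view shows the cups upright mid-pan (345,265 and 553,282). The spray can (100,185) and canister (163,212) are upright on their own pads, the salt and spice jars are unmoved, and the tray is empty. Handing in.

```bash
python3 -c "
from workcell import bot
print(bot.job_done())"
```

```text
the job is handed in; nothing more can be done
None
```

The job is handed in at about 41 s: the cups stand upright in the middle of the weighing pan, the spray can and canister are back on their own pads within about 2 mm, and nothing fell or else moved.

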